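# Check the hardness of the marked sample

## Robot

A 7-joint arm with a two-finger parallel gripper is mounted at the origin on a cart in front of the work surface, level with it; the furniture and walls round the work are solid. World frame = base frame: x ahead of the robot, y to its left, z up, the work surface at z = 0. Lengths are in m, angles in rad, forces in N, time in s.
With the tool pointing down it reaches from about 0.425 to 0.825 m from the base axis. Payload 3.6 kg.
Tool frame: the origin (TCP) lies at the very end of the fingers, on their centre line; the grasp point (between the pads) lies 19 mm behind it; z points along the fingers, y is the line along which they close (so a half turn about z gives the same grasp; the last joint's range is limited). The gripper opens to 93 mm and grips with 3 to 60 N. Pads are 15 mm wide; open, the fingers measure 128 mm over their backs; the gripper's body (75 mm by 188 mm) begins 65 mm behind the grasp point.
Start: joints at [-1.23, 0.615, -0.013, 1.423, 0.008, 1.103, -0.04], TCP at [0.233, 0.607, 0.219] pointing down, gripper open.
Joint ranges: [-3.12, 3.12], [-0.3, 2.06], [-1.34, 1.32], [0.26, 2.42], [-1.36, 4.5], [0.01, 1.98], [-2.84, 2.84]. Speed limits (rad/s): [2.79, 2.79, 3.14, 3.14, 3.14, 3.14, 3.14].

## Interface

Orientations are given as a unit quaternion [x, y, z, w].
In Python, from bench import manip gives the robot as it stands.
- The arm moves only by the shell command python3 -m crank 'ROWS' [OPENING] [FORCE]. ROWS is JSON, a list of rows, each an object with "dp": the shift along the tool's x, y, z normalised to -1 to 1, where 1 is 1 m, a list of three; "delta_rot": the turn, a rotation vector about the tool's x, y, z normalised to -1 to 1, where 1 is 0.12 rad, a list of three. In form: [{"dp": [tx, ty, tz], "delta_rot": [ax, ay, az]}, ...]. A call has exactly 8 rows; each row shifts and turns the commanded pose from where the row before left it, along the tool's axes as they then stand; what a row does not reach is not made up. A row lasts 1/12 s, in which the tool goes at most 41.7 mm and 7.16 degrees, less where a joint would pass 70% of its speed; a pose out of reach is approached as far as the arm can. A call with a number of a shift or a turn outside -1 to 1 is refused whole. A call with a gripper value outside its range is refused whole. OPENING is the opening, from -1 (shut) to 1 (fully open), set as the call begins (- or left out, the last holds). The fingers move at their own pace and stop on an object; FORCE is the grip in N (left out, the last holds). Time passes only in rows, so rows that do not move let the fingers close, or fill a call up. It gives the time, the measured TCP pose, the force, the opening and the grip force at its end, in the units of the state.
- manip.observe(): the state, without advancing time (a new reading comes with each control period).
- manip.get_image(name): name is "side" or "top" or "wrist"; returns a dict with "pixels" (480x640x3 uint8, red, green, blue), "mtx" (3x3 intrinsics, pixels), "view" (4x4, takes a point from world to camera coordinates). Camera axes: x right, y up, looking along -z (the intrinsics and any distortion apply to the point x, -y, -z); pixel columns grow to the right and rows downward; lengths in m; the calibration is good to about 2 mm. A picture is of the moment at which its call begins. There is no depth.
- manip.finish_job(): hands the job in; it is judged then, once.
Trained networks look in a picture, given as the dict that the camera call returned (one of the last four; its "shot" number tells which), for a name from the list of things; names that differ only in an ending like _2 or _b are one class to them, and where a whole thing is asked for, a point or a joint stands for the part that bears it (a point fixed in the world has none). Each returns a list of dicts, best first, with "conf" (0 to 1); they miss things now and then, are a little off and sometimes report something else, mostly with a low value. They report only what shows in the picture. A call takes as long as a camera call. They do not tell look-alikes from the thing itself.
- manip.find_in(picture, name): "extent" ([centre column, centre row, width, height] in pixels, round what is visible of it).
The state is a dict: "t": time; "joint_pos": joint angles; "joint_vel": joint speeds; "joint_torque": joint torques, N m; "tool_pos": TCP position; "eef_rot": TCP orientation; "wrist_force": force on the tool from outside, world axes, zero at the start; "torque": the same for the moment, N m; "gripper_width": opening from 0.0 (shut) to 1.0 (fully open); "grip_force": force on a finger pad.
Only numpy, scipy, OpenCV 4.12 (cv2) and the standard library are available. Lean on these libraries where they do the work, as an engineer would, in place of code of your own. Each camera call takes 0.05 s, during which the arm holds its last target. There are 200 camera calls.

## Task

Lay the white plastic block with the red dot, dot up, in the empty bay of the sample tray, lying along the bay like its neighbours and with its ends in line with theirs, and let go of it. Then lift the orange hardness tester out of its stand and press its sprung tip lightly on the red dot, the tester bolt upright and its screen squarely facing the front of the tray (the open bay ends nearest the robot), with the tip pushed about halfway in and never bottomed hard. Finish while holding the tester there, and leave the other blocks and the things lying about undisturbed.

Things in the scene. Friction and masses are not known exactly. Their poses are not given: they have to be found in the camera images.
- sample_1: The loose white plastic block with the red dot, lying flat on the worktop, 30 (x) x 48 (y) x 24 (z) mm, about 50 g, with a dark hole in one side. Origin: centre of its underside; z up, y along its length.
- spot (a point): Centre of the red dot (10 mm across) in the middle of the top face of sample_1, 24 mm above its origin.
- tray: Fixed grey tray with black ribs, 84 (x) x 144 (y) x 17 mm, three bays along its y at -44, 0, +44 mm. Bay floors 10 mm above the worktop, 38 mm wide, between ribs 6 mm wide that stand 7 mm above the floors; bays run along x, open at both ends. Origin: centre of its underside; the front (-x) faces the robot.
- vacant: The empty bay, shown by a thin yellow pad on its floor. Origin: on the bay's floor at its centre, 10 mm above the worktop; axes parallel to the tray's (x along the bay, away from the front).
- sample_2: Unmarked white block, 30 x 48 x 24 mm, lying loose in another bay of the tray with its 48 mm length along the bay. Origin: centre of its underside. Leave it.
- sample_3: Second unmarked white block, the same, in the remaining bay. Leave it.
- stand: Fixed tester stand: foot 80 x 104 mm, two posts at y = -40 and +40 mm, a plate whose top is 62 mm above the worktop with an upright 22 mm hole in the middle; post nuts 65 mm high. Origin: centre of its underside.
- tester: Orange hardness tester, 200 g, upright in the stand. Origin: centre of the nose underside, z up. Body 26 (x) x 34 (y) x 95 mm from z = 34 to 129 mm, black grip sides at +y and -y, screen on -x; steel nose 18 mm thick, z = 0 to 34 mm, in the stand hole (shoulder rests on plate; lift 45 mm to clear); sprung tip reaches 10 mm below. Grip across the sides at about z = 85 mm.
- screen (a point): Middle of the tester's screen, at (-13, 0, 108) mm in the tester's frame.
- tip (a point): End of the tester's sprung tip (4 mm flat on a 7 mm pin), on the tester's axis 10 mm below its origin when out.
- plunger (a joint): How far the sprung tip is pushed in: 0 out, 0.008 m bottomed. The spring needs 0.8 N to start and 0.8 N more for each mm: about 4 N at half travel.
- bolt: Small steel bolt standing on its head, 15 x 13 x 32 mm, a bystander. Origin: centre of its underside.
- grease_pot: Small white pot with a green lid, 48 mm across, 49 mm high, a bystander. Origin: centre of its underside.
- pipe_clip: White plastic pipe clip, 12 x 32 x 32 mm, standing, a bystander. Origin: centre of its underside.
There are look-alikes about, which are no part of the job. Leave any green or turquoise look-alike of the sample_1 alone.

How it is judged:
By the outcome, as a careful person would: the job done as asked, in the order asked, and still so for the second after the job is handed in, while the arm keeps its last pose, push and grip.
It also fails if it takes over 48 s, if anything falls off the work surface, if the arm or the gripper's body presses on something with over 40 N, if the wrist force passes 120 N, or if a joint passes its speed limit or range.

## Working session

There is one attempt and no reset: what is moved stays moved. The work goes in short steps, Python scripts to look and compute and a shell command to move; the robot and the scene stay as the last step left them, time stands still between calls to the robot, and variables do not carry over. Pictures are saved under pics/ and viewed, at most 12 in all, crops included, and the job is handed in when it is done.

```bash
ls; mkdir -p pics
python3 - <<'E'
from bench import manip
import cv2,numpy as np
print(manip.observe())
for n in ["side","top"]:
    p=manip.get_image(n)
    cv2.imwrite(f"pics/{n}0.png",p["pixels"][:,:,::-1])
    np.savez(f"pics/{n}0.npz",**{k:p[k] for k in("pixels","mtx","view")})
    print(n,p.keys(),p["mtx"].tolist(),np.round(p["view"],4).tolist())
    for o in ["sample_1","spot","tray","vacant","stand","tester","screen","bolt","grease_pot","pipe_clip"]:
        print(o,[(np.round(d["extent"],1).tolist(),round(d["conf"],2)) for d in manip.find_in(p,o)][:5])
E
```

```text
pics
{'t': 0.0, 'joint_pos': array([-1.23048786,  0.61590257, -0.01261065,  1.42487245,  0.00811321,
        1.10339481, -0.04036062]), 'joint_vel': array([ 0.00086571,  0.00152471, -0.000419  ,  0.00040393,  0.00113355,
        0.00152785, -0.00180512]), 'joint_torque': array([-5.27355187e-04, -4.58942592e+01,  2.08507483e-01, -1.65739220e+01,
       -6.11370499e-02,  2.05550285e-02,  2.40260351e-04]), 'tool_pos': array([0.23283226, 0.60603109, 0.21750076]), 'eef_rot': array([ 1.82325010e-01,  9.83237507e-01, -1.24655596e-03, -2.05365096e-04]), 'wrist_force': array([0.22596932, 0.51405773, 0.42285491]), 'torque': array([-0.07687785,  0.01343106, -0.00202825]), 'grip_force': 0.0, 'gripper_width': 0.9986304595631057}
side dict_keys(['pixels', 'mtx', 'view', 'shot']) [[503.54359077645177, 0.0, 321.577096883869], [0.0, 503.54359077645177, 245.24330971633628], [0.0, 0.0, 1.0]] [[0.9283, -0.3717, -0.0116, -0.4711], [0.1848, 0.434, 0.8817, -0.2357], [-0.3227, -0.8207, 0.4716, -0.787], [0.0, 0.0, 0.0, 1.0]]
sample_1 [([369.4, 314.7, 29.9, 17.2], 0.75), ([307.4, 279.9, 26.2, 17.9], 0.71), ([
[... 995 characters left out ...]
 15.0, 28.1], 0.93), ([207.1, 325.9, 29.4, 27.9], 0.93), ([308.8, 206.8, 20.1, 28.5], 0.82), ([265.2, 243.6, 17.0, 25.1], 0.77)]
spot [([205.7, 323.7, 25.0, 28.2], 0.96), ([264.4, 244.8, 14.5, 23.1], 0.74), ([182.6, 254.8, 22.8, 30.2], 0.67), ([201.1, 192.3, 10.9, 7.8], 0.67), ([221.7, 247.7, 15.7, 28.2], 0.66)]
tray [([330.6, 216.4, 73.8, 50.9], 0.95), ([181.4, 253.5, 27.2, 29.7], 0.6)]
vacant [([331.6, 214.1, 16.5, 21.6], 0.78)]
stand [([438.7, 229.0, 62.4, 43.0], 0.87)]
tester [([451.6, 218.7, 33.1, 23.0], 0.69)]
screen [([452.4, 218.3, 31.9, 25.5], 0.56)]
bolt [([368.8, 307.1, 7.6, 10.9], 0.5)]
grease_pot [([385.5, 157.4, 20.6, 23.1], 0.89)]
pipe_clip [([180.2, 257.4, 26.5, 26.0], 0.18)]
```

Run:
```python
import cv2
a=cv2.imread("pics/top0.png")[120:370,150:500]
cv2.imwrite("pics/topc.png",cv2.resize(a,None,fx=2.28,fy=2.28,interpolation=cv2.INTER_CUBIC))
a=cv2.imread("pics/side0.png")[210:430,190:490]
cv2.imwrite("pics/sidec.png",cv2.resize(a,None,fx=2.6,fy=2.6,interpolation=cv2.INTER_CUBIC))
```

```text
(no output)
```

View pics/topc.png

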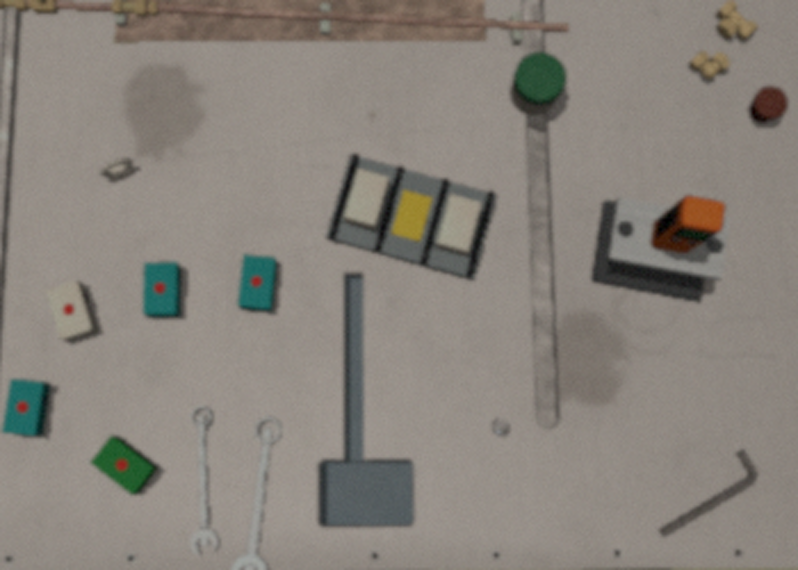

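View pics/sidec.png

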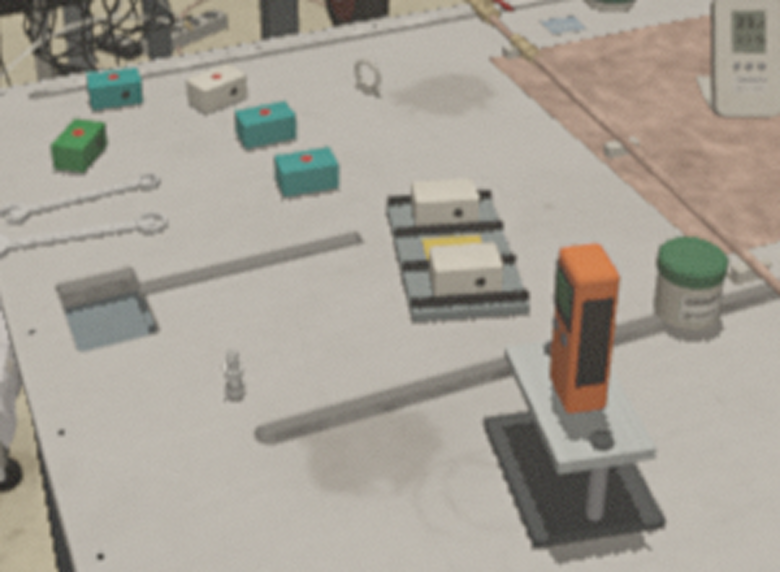

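The top crop shows the white dotted block at about px (181,255), the yellow bay at (330,215) with the tray yawed about 15°, the stand and orange tester at (440,222), and the pot, bolt and clip clear of the work. The side crop agrees and shows the tester screen facing the robot. Next I'll measure these positions.

```bash
cat > h.py <<'E'
import numpy as np,cv2
from scipy.spatial.transform import Rotation as R
def load(f):
    d=np.load(f); return {k:d[k] for k in d}
def snap(n,f):
    from bench import manip
    p=manip.get_image(n); np.savez(f"pics/{f}.npz",**{k:p[k] for k in("pixels","mtx","view")})
    cv2.imwrite(f"pics/{f}.png",p["pixels"][:,:,::-1]); return p
def unproj(p,uv,z):
    uv=np.atleast_2d(np.asarray(uv,float)); K,V=p["mtx"],p["view"]
    d=np.c_[(uv[:,0]-K[0,2])/K[0,0],-(uv[:,1]-K[1,2])/K[1,1],-np.ones(len(uv))]@V[:3,:3]
    c=-V[:3,:3].T@V[:3,3]
    return c+d*((z-c[2])/d[:,2])[:,None]
def proj(p,X):
    X=np.atleast_2d(X); q=X@p["view"][:3,:3].T+p["view"][:3,3]
    K=p["mtx"]; return np.c_[K[0,0]*q[:,0]/-q[:,2]+K[0,2],K[1,1]*-q[:,1]/-q[:,2]+K[1,2]]
def mask(p,kind):
    h=cv2.cvtColor(p["pixels"],cv2.COLOR_RGB2HSV).astype(int); H,S,V=h[...,0],h[...,1],h[...,2]
    return {"red":((H<6)|(H>174))&(S>110)&(V>80),"yellow":(H>20)&(H<33)&(S>120)&(V>80),
     "orange":(H>4)&(H<20)&(S>150)&(V>90),"white":(V>185)&(S<50)}[kind]
def blobs(p,kind,box=None,minA=8):
    m=mask(p,kind).astype(np.uint8)
    if box: k=np.zeros_like(m); k[box[1]:box[3],box[0]:box[2]]=1; m*=k
    n,l,s,c=cv2.connectedComponentsWithStats(m)
    return sorted([(int(s[i,4]),c[i],np.argwhere(l==i)[:,::-1]) for i in range(1,n) if s[i,4]>=minA],key=lambda b:-b[0])
def rect(p,px,z):
    w=unproj(p,px,z)[:,:2]; r=cv2.minAreaRect((w*1000).astype(np.float32)); return np.round(r[0],1),np.round(r[1],1),round(r[2],1)
E
python3 - <<'E'
from h import *
t=load("pics/top0.npz");s=load("pics/side0.npz")
print("V/S near block",cv2.cvtColor(t["pixels"],cv2.COLOR_RGB2HSV)[256,178],cv2.cvtColor(t["pixels"],cv2.COLOR_RGB2HSV)[240,200],cv2.cvtColor(t["pixels"],cv2.COLOR_RGB2HSV)[205,310],cv2.cvtColor(t["pixels"],cv2.COLOR_RGB2HSV)[300,180])
for k,z in(("red",.024),("yellow",.01),("orange",.18)):
    for b in blobs(t,k)[:8]: print("top",k,b[0],b[1].round(1),unproj(t,b[1],z).round(4).tolist(),rect(t,b[2],z))
for k,z in(("red",.024),("yellow",.01)):
    for b in blobs(s,k)[:8]: print("side",k,b[0],b[1].round(1),unproj(s,b[1],z).round(4).tolist())
print("tray corners",unproj(t,np.array([[355,155],[494,194],[474,278],[332,238]])/2.28+[150,120],.014).round(4))
print("stand plate corners",unproj(t,np.array([[619,203],[610,262],[718,279]])/2.28+[150,120],.062).round(4))
print("nuts",unproj(t,np.array([[626,229],[714,245]])/2.28+[150,120],.065).round(4))
print("pot,bolt,clip",unproj(t,np.array([[540,80],[502,427],[120,168]])/2.28+[150,120],.03).round(3))
E
```

```text
V/S near block [  4 122 150] [ 14  22 150] [ 20  35 159] [ 14  25 151]
top red 45 [317.5 476.3] [[0.0837, 0.034, 0.024]] (array([84.3, 35. ]), array([26.5, 10.5]), 89.2)
top red 42 [178.2 116.6] [[0.8129, 0.3312, 0.024]] (array([811.9, 330.6]), array([41.4,  4.7]), 89.8)
top red 14 [219.5 245.7] [[0.5267, 0.2325, 0.024]] (array([527.1, 232.5]), array([6.4, 6.2]), 1.7)
top red 14 [159.5 298.3] [[0.42, 0.35, 0.024]] (array([419.6, 350.1]), array([6.3, 6. ]), 89.5)
top red 13 [179.6 255.4] [[0.5071, 0.3137, 0.024]] (array([506.9, 313.9]), array([6.3, 6.1]), 2.7)
top red 10 [262.  242.8] [[0.5321, 0.1448, 0.024]] (array([532.7, 144.9]), array([6.4, 4.1]), 0.7)
top red 8 [203.  323.5] [[0.3692, 0.2606, 0.024]] (array([369.2, 260.6]), array([4.3, 4.1]), 46.2)
top red 8 [329.5 472.5] [[0.0901, 0.0113, 0.024]] (array([90.1, 11.3]), array([ 2.6, 10.5]), 42.0)
top yellow 249 [330.2 214.2] [[0.5955, 0.0019, 0.01]] (array([595.6,   1.8]), array([27., 43.]), 73.8)
top orange 229 [457.2 213.7] [[0.5548, -0.2135, 0.18]] (array([ 554.9, -213.5]), array([31.5, 23.6]), 78.0)
top orange 13 [202.8 323.1
[... 329 characters left out ...]
19, 0.024]]
side red 137 [585.9 207.6] [[1.3263, 0.1594, 0.024]]
side red 100 [390.5 133.2] [[1.2006, 0.9996, 0.024]]
side red 87 [281.6 139.5] [[0.781, 1.0934, 0.024]]
side yellow 278 [613.  220.7] [[1.3515, 0.0925, 0.01]]
side yellow 34 [362.4 302.4] [[0.598, 0.0109, 0.01]]
side yellow 8 [628.5 230. ] [[1.3417, 0.0385, 0.01]]
tray corners [[ 0.6525  0.0539  0.014 ]
 [ 0.6139 -0.0761  0.014 ]
 [ 0.5342 -0.0552  0.014 ]
 [ 0.5728  0.0755  0.014 ]]
stand plate corners [[ 0.5926 -0.1809  0.062 ]
 [ 0.5394 -0.1701  0.062 ]
 [ 0.5236 -0.2643  0.062 ]]
nuts [[ 0.5683 -0.1851  0.065 ]
 [ 0.5534 -0.2619  0.065 ]]
pot,bolt,clip [[ 0.72  -0.121  0.03 ]
 [ 0.398 -0.075  0.03 ]
 [ 0.637  0.27   0.03 ]]
```

```bash
cat >> h.py <<'E'
def plan(pos,yaw,obs=None):
    """total shift in current tool axes, then turn in units of .12 rad; yaw = deg of tool y in world, tool down"""
    from bench import manip
    o=obs or manip.observe(); r=R.from_quat(o["eef_rot"])
    y=np.array([np.cos(np.radians(yaw)),np.sin(np.radians(yaw)),0]); z=np.array([0,0,-1.]); x=np.cross(y,z)
    T=R.from_matrix(np.c_[x,y,z]); d=np.asarray(pos)-o["tool_pos"]
    yw=r.as_matrix()[:,1]
    print("t",round(o["t"],2),"tcp",o["tool_pos"].round(4),"yaw",np.degrees(np.arctan2(yw[1],yw[0])).round(2),"tilt z",r.as_matrix()[:,2].round(4))
    print(" dp now-axes",(r.inv().apply(d)).round(4)," dp target-axes",(T.inv().apply(d)).round(4)," turn units",((r.inv()*T).as_rotvec()/.12).round(3))
E
python3 -m crank '[{"dp":[-0.036,-0.0174,0],"delta_rot":[0,0,0]},{"dp":[-0.036,-0.0174,0],"delta_rot":[0,0,0]},{"dp":[-0.036,-0.0174,0],"delta_rot":[0,0,0]},{"dp":[-0.036,-0.0174,0],"delta_rot":[0,0,0]},{"dp":[-0.036,-0.0174,0],"delta_rot":[0,0,0]},{"dp":[-0.036,-0.0174,0],"delta_rot":[0,0,0]},{"dp":[-0.036,-0.0174,0],"delta_rot":[0,0,0]},{"dp":[-0.036,-0.0174,0],"delta_rot":[0,0,0]}]' 1 20
python3 -m crank '[{"dp":[-0.036,-0.0174,0],"delta_rot":[0,0,0]},{"dp":[-0.03,-0.0174,0],"delta_rot":[0,0,0]},{"dp":[0,0,0],"delta_rot":[0,0,1]},{"dp":[0,0,0],"delta_rot":[0,0,1]},{"dp":[0,0,0],"delta_rot":[0,0,1]},{"dp":[0,0,0],"delta_rot":[0,0,1]},{"dp":[0,0,0],"delta_rot":[0,0,1]},{"dp":[0,0,0],"delta_rot":[0,0,1]}]'
python3 - <<'E'
from h import *
plan([.507,.314,.2],14)
p=snap("wrist","w1"); print(p["view"].round(3).tolist(),p["mtx"].tolist(),proj(p,[.507,.3137,.024]))
E
```

```text
t: 1.77
tool_pos: [0.4531, 0.372, 0.2189]
eef_rot: [0.182, 0.983, 0.0, 0.0]
wrist_force: [1.2, 0.3, 0.2]
gripper_width: 1.001
grip_force: 0.0
t: 2.43
tool_pos: [0.5012, 0.3174, 0.2187]
eef_rot: [0.52, 0.854, 0.0, -0.0]
wrist_force: [1.4, -0.9, -0.7]
gripper_width: 0.999
grip_force: 0.0
t 2.43 tcp [0.5012 0.3174 0.2187] yaw 27.4 tilt z [ 0.e+00  2.e-04 -1.e+00]
 dp now-axes [-0.0057  0.0036  0.0187]  dp target-axes [-0.0048  0.0048  0.0187]  turn units [ 1.000e-03 -2.000e-03  1.948e+00]
[[0.888, 0.46, -0.001, -0.591], [-0.441, 0.85, -0.29, -0.015], [-0.132, 0.258, 0.957, -0.407], [0.0, 0.0, 0.0, 1.0]] [[361.21900104345855, 0.0, 317.20758580843346], [0.0, 361.21900104345855, 235.07347207590269], [0.0, 0.0, 1.0]] [[321.05172475 214.20729835]]
```

View pics/w1.png

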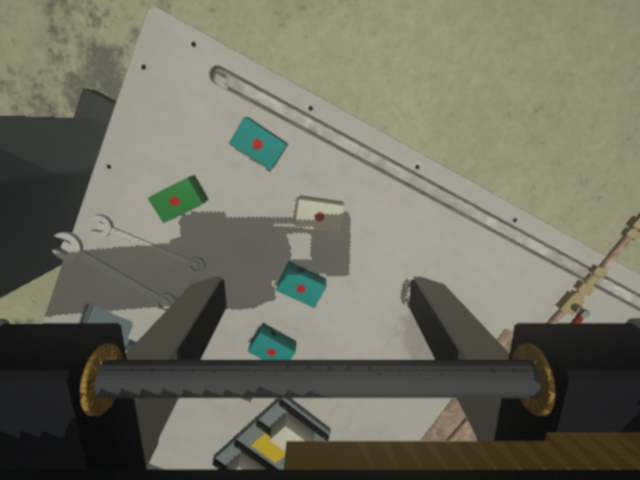

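The wrist view shows the white block at (319,212), partly shadowed, with its dot at (319,216), within 2 px of the prediction. I'll align and come closer.

```bash
python3 -m crank '[{"dp":[-0.0057,0.0036,0.01],"delta_rot":[0,0,0]},{"dp":[0,0,0.02],"delta_rot":[0,0,1]},{"dp":[0,0,0.02],"delta_rot":[0,0,0.95]},{"dp":[0,0,0.02],"delta_rot":[0,0,0]},{"dp":[0,0,0.018],"delta_rot":[0,0,0]},{"dp":[0,0,0],"delta_rot":[0,0,0]},{"dp":[0,0,0],"delta_rot":[0,0,0]},{"dp":[0,0,0],"delta_rot":[0,0,0]}]'
python3 - <<'E'
from h import *
plan([.507,.314,.13],14)
p=snap("wrist","w2"); c=proj(p,[.507,.314,.024])[0]; print(c)
b=blobs(p,"red",(int(c[0])-40,int(c[1])-40,int(c[0])+40,int(c[1])+40))
for q in b[:3]: print(q[0],q[1],unproj(p,q[1],.024))
x,y=c.astype(int); x0,y0=max(x-80,0),max(y-60,0)
cv2.imwrite("pics/w2c.png",cv2.resize(p["pixels"][y0:y0+120,x0:x0+160,::-1],None,fx=5,fy=5,interpolation=cv2.INTER_CUBIC)); print(x0,y0)
E
```

```text
t: 3.15
tool_pos: [0.5079, 0.314, 0.1313]
eef_rot: [0.613, 0.79, 0.001, 0.0]
wrist_force: [0.3, -0.2, 0.6]
gripper_width: 0.997
grip_force: 0.0
t 3.15 tcp [0.5079 0.314  0.1313] yaw 14.37 tilt z [ 1.3e-03  6.0e-04 -1.0e+00]
 dp now-axes [ 0.0002 -0.0009  0.0013]  dp target-axes [ 0.0002 -0.0009  0.0013]  turn units [ 0.012 -0.002  0.054]
[316.35524544 232.38752448]
106 [314.74528302 236.00943396] [[0.50650591 0.3107881  0.024     ]]
236 172
```

View pics/w2c.png

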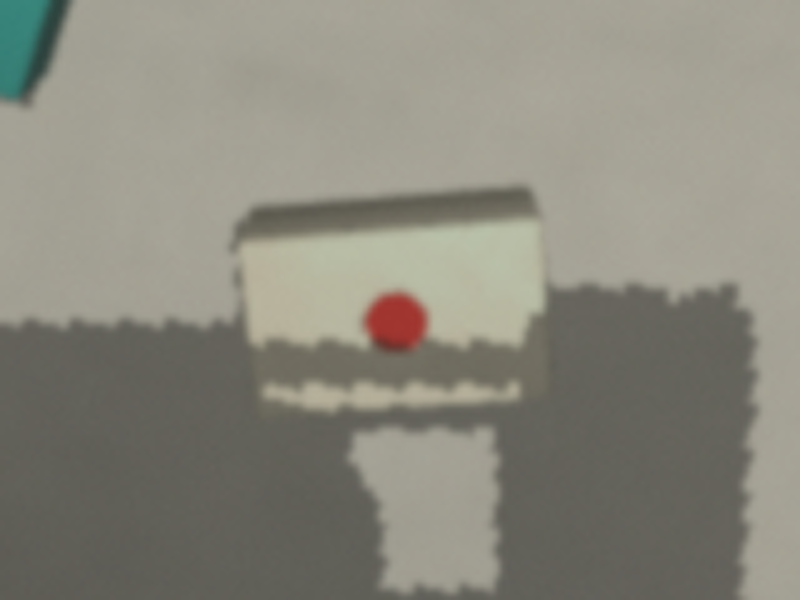

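The crop shows the white block's top face with far edge (242,240)–(545,217) and dot at (396,321). From that edge I can compute the yaw.

Run:
```python
from h import *
p=load("pics/w2.npz")
w=unproj(p,np.array([[242,240],[545,217],[396,321]])/5+[236,172],.024); print(w)
d=w[1]-w[0]; a=np.degrees(np.arctan2(d[1],d[0]))%180; L=np.hypot(*d[:2]); u=d[:2]/L; m=(w[0]+w[1])[:2]/2
print("yaw",a,"len",L,"dot rel mid along",(w[2,:2]-m)@u,"across",(w[2,:2]-m)@[-u[1],u[0]])
# top view
t=load("pics/top0.npz"); x0,y0=165,238
g=cv2.cvtColor(t["pixels"],cv2.COLOR_RGB2HSV)[y0:y0+36,x0:x0+36]; print(g[18,8:30,2], g[18,8:30,1])
plan([.5068,.3115,.13],a if a<90 else a-180)
```

```text
[[0.4803268  0.31757197 0.024     ]
 [0.52517489 0.33288493 0.024     ]
 [0.50689346 0.31072464 0.024     ]]
yaw 18.851993030237193 len 0.04739027354156937 dot rel mid along -0.0007661525665908952 across -0.015064356213580205
[154 155 156 156 153 150 146 142 143 150 156 157 156 153 133  96  71  70
  87 118 141 150] [ 28  31  31  36  63 122 169 185 141  78  41  32  36  40  38  37  32  22
  21  26  24  27]
t 3.2 tcp [0.5081 0.3142 0.1318] yaw 14.36 tilt z [ 0.0021  0.0013 -1.    ]
 dp now-axes [-0.0023 -0.0019  0.0018]  dp target-axes [-0.0021 -0.0021  0.0018]  turn units [ 0.02  -0.005 -0.654]
```

```bash
python3 -m crank '[{"dp":[-0.0023,-0.0022,0.01],"delta_rot":[0.02,0,-0.65]},{"dp":[0,0,0.02],"delta_rot":[0,0,0]},{"dp":[0,0,0.02],"delta_rot":[0,0,0]},{"dp":[0,0,0.02],"delta_rot":[0,0,0]},{"dp":[0,0,0.025],"delta_rot":[0,0,0]},{"dp":[0,0,0.02],"delta_rot":[0,0,0]},{"dp":[0,0,0.01],"delta_rot":[0,0,0]},{"dp":[0,0,0],"delta_rot":[0,0,0]}]'
python3 - <<'E'
from h import *
plan([.5067,.3112,.005],18.85)
E
```

```text
t: 3.87
tool_pos: [0.5045, 0.3107, 0.0045]
eef_rot: [0.582, 0.813, -0.002, -0.001]
wrist_force: [-0.6, -1.4, 0.3]
gripper_width: 0.999
grip_force: 0.0
t 3.87 tcp [0.5045 0.3107 0.0045] yaw 18.82 tilt z [-0.0045 -0.002  -1.    ]
 dp now-axes [-0.0003  0.0022 -0.0006]  dp target-axes [-0.0003  0.0022 -0.0005]  turn units [-0.041  0.003 -0.004]
```

```bash
python3 -m crank '[{"dp":[0,0.001,0],"delta_rot":[0,0,0]},{"dp":[0,0,0],"delta_rot":[0,0,0]},{"dp":[0,0,0],"delta_rot":[0,0,0]},{"dp":[0,0,0],"delta_rot":[0,0,0]},{"dp":[0,0,0],"delta_rot":[0,0,0]},{"dp":[0,0,0],"delta_rot":[0,0,0]},{"dp":[0,0,0],"delta_rot":[0,0,0]},{"dp":[0,0,0],"delta_rot":[0,0,0]}]' -1 20
python3 - <<'E'
from h import *
plan([.5067,.3112,.005],18.85)
t=load("pics/top0.npz")
# tray neighbours, white top faces at z=.034 : pixels of crop corners
g=cv2.cvtColor(t["pixels"],cv2.COLOR_RGB2HSV)
m=((g[...,2]>165)|((g[...,2]>150)&(g[...,1]>28)))
print(g[208,295:365,2].tolist())
print(g[208,295:365,1].tolist())
E
```

```text
t: 4.53
tool_pos: [0.5062, 0.3116, 0.0059]
eef_rot: [0.582, 0.813, -0.001, -0.001]
wrist_force: [-0.0, 0.1, 1.4]
gripper_width: 0.511
grip_force: 20.0
t 4.53 tcp [0.5062 0.3116 0.0059] yaw 18.8 tilt z [-2.1e-03 -5.0e-04 -1.0e+00]
 dp now-axes [-0.0005  0.0004  0.0008]  dp target-axes [-0.0005  0.0004  0.0009]  turn units [-0.018 -0.002 -0.007]
[148, 137, 111, 79, 41, 30, 67, 114, 146, 156, 157, 157, 156, 159, 159, 159, 157, 156, 156, 159, 155, 149, 117, 72, 46, 35, 31, 44, 72, 96, 126, 148, 155, 157, 156, 156, 157, 157, 154, 156, 158, 155, 154, 142, 115, 96, 73, 43, 31, 60, 91, 123, 147, 158, 157, 157, 156, 156, 153, 152, 152, 145, 143, 142, 134, 118, 99, 80, 49, 40]
[26, 24, 18, 10, 12, 17, 23, 25, 26, 28, 31, 28, 33, 34, 30, 30, 29, 33, 33, 32, 36, 36, 31, 32, 6, 15, 25, 0, 14, 29, 95, 155, 179, 175, 178, 175, 179, 177, 182, 177, 174, 179, 171, 153, 91, 27, 10, 6, 16, 17, 17, 21, 28, 34, 37, 34, 34, 34, 35, 39, 34, 35, 32, 29, 23, 17, 10, 6, 16, 26]
```

Gripped (about 47.5 mm). Now lift and carry it over the tray.

```bash
python3 -m crank '[{"dp":[0,0,-0.02],"delta_rot":[0,0,0]},{"dp":[0,0,-0.035],"delta_rot":[0,0,0]},{"dp":[0,0,-0.035],"delta_rot":[0,0,0]},{"dp":[-0.02,-0.002,-0.03],"delta_rot":[0,0,0]},{"dp":[-0.035,-0.002,0],"delta_rot":[0,0,0]},{"dp":[-0.04,-0.002,0],"delta_rot":[0,0,0]},{"dp":[-0.04,-0.002,0],"delta_rot":[0,0,0]},{"dp":[-0.04,-0.002,0],"delta_rot":[0,0,0]}]'
python3 -m crank '[{"dp":[-0.04,-0.002,0],"delta_rot":[0,0,0]},{"dp":[-0.04,-0.002,0],"delta_rot":[0,0,0]},{"dp":[-0.035,-0.002,0],"delta_rot":[0,0,0]},{"dp":[-0.03,0,0],"delta_rot":[0,0,0.5]},{"dp":[0,0,0],"delta_rot":[0,0,1]},{"dp":[0,0,0],"delta_rot":[0,0,1]},{"dp":[0,0,0],"delta_rot":[0,0,1]},{"dp":[0,0,0],"delta_rot":[0,0,1]}]'
python3 - <<'E'
from h import *
plan([.596,.002,.12],-16)
p=snap("wrist","w3"); print(-p["view"][:3,:3].T@p["view"][:3,3], proj(p,[[.596,.002,.01]]))
E
```

```text
t: 5.2
tool_pos: [0.5533, 0.1412, 0.1259]
eef_rot: [0.582, 0.813, -0.001, -0.001]
wrist_force: [0.8, 0.3, -0.3]
gripper_width: 0.512
grip_force: 20.0
t: 5.87
tool_pos: [0.594, 0.0032, 0.1253]
eef_rot: [0.78, 0.626, -0.001, -0.001]
wrist_force: [0.1, -0.6, -1.0]
gripper_width: 0.515
grip_force: 20.0
t 5.87 tcp [0.594  0.0032 0.1253] yaw -12.52 tilt z [-3.2e-03 -4.0e-04 -1.0e+00]
 dp now-axes [-0.0007  0.0022  0.0053]  dp target-axes [-0.0006  0.0023  0.0053]  turn units [-0.025  0.01   0.506]
[0.61217429 0.08220843 0.29131884] [[320.69882463 230.33594287]]
```

View pics/w3.png

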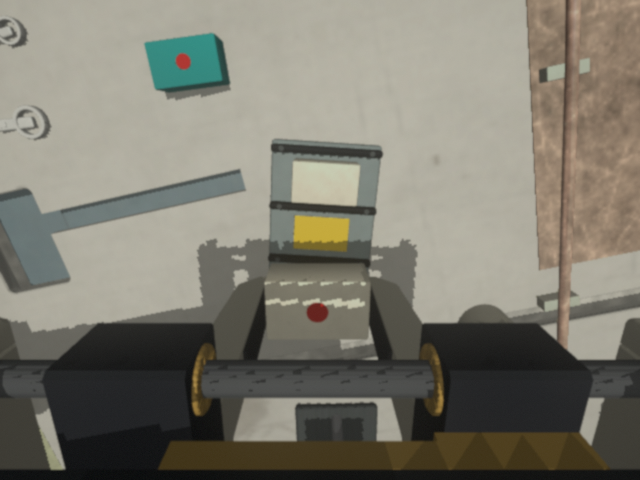

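The wrist view shows the held block with its dot at (317,313), the yellow pad centred at (321,232), and the left neighbour at (325,184). I'll enlarge the tray area to measure precisely.

Run:
```python
from h import *
p=load("pics/w3.npz")
cv2.imwrite("pics/w3c.png",cv2.resize(p["pixels"][130:270,255:395,::-1],None,fx=4.28,fy=4.28,interpolation=cv2.INTER_CUBIC))
b=blobs(p,"yellow",(270,190,380,270))[0]; print(b[0],b[1],unproj(p,b[1],.01),rect(p,b[2],.01))
b=blobs(p,"red",(290,290,340,335))[0]; print(b[0],b[1],unproj(p,b[1],.1434))
```

```text
1746 [320.57388316 233.04753723] [[ 5.95409609e-01 -2.20090983e-04  1.00000000e-02]] (array([ 5.954e+02, -5.000e-01]), array([27.6, 43.7]), 74.0)
302 [317.02649007 312.29139073] [[0.59366152 0.0022147  0.1434    ]]
```

View pics/w3c.png

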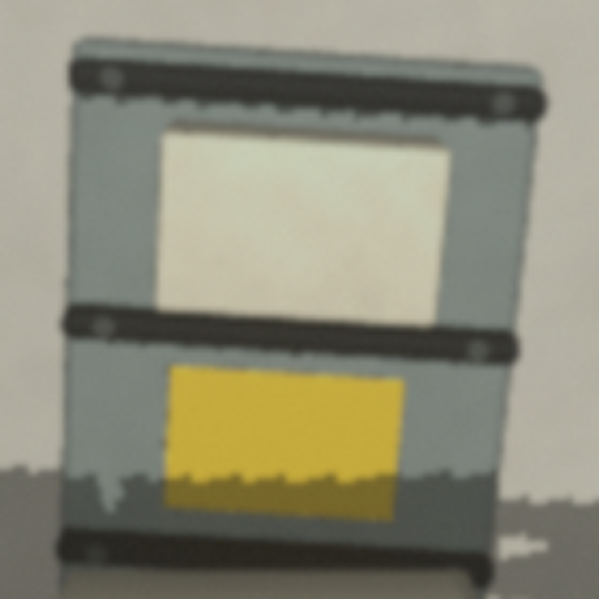

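The crop shows rib screws at (111,77), (503,102), (104,326) and (478,349), and the neighbour's top corners at (164,133), (449,148), (436,325) and (157,310).

Run:
```python
from h import *
p=load("pics/w3.npz")
f=lambda a,z:unproj(p,np.array(a,float)/4.28+[255,130],z)[:,:2]
S=f([[111,77],[503,102],[104,326],[478,349]],.017); N=f([[164,133],[449,148],[436,325],[157,310]],.034)
Y=f([[170,366],[404,379],[395,520],[165,508]],.01)
ang=lambda a,b:np.degrees(np.arctan2(*(b-a)[::-1])).round(2)
print("ribs",ang(S[0],S[1]),ang(S[2],S[3]),"cross",ang(S[2],S[0]),ang(S[3],S[1]),S.mean(0),np.linalg.norm(S[0]-S[2]),np.linalg.norm(S[1]-S[0]))
print("nb",ang(N[0],N[1]),ang(N[3],N[2]),N.mean(0),np.linalg.norm(N[0]-N[1]),np.linalg.norm(N[0]-N[3]))
print("pad",ang(Y[0],Y[1]),ang(Y[3],Y[2]),ang(Y[3],Y[0]),ang(Y[2],Y[1]),Y.mean(0))
yaw=np.radians(-16.2); u=np.array([np.cos(yaw),np.sin(yaw)]); v=np.array([-u[1],u[0]])
c=Y.mean(0)
print("ribmid rel pad",(S.mean(0)-c)@u,(S.mean(0)-c)@v,"expect 0,44"); print("nb rel pad",(N.mean(0)-c)@u,(N.mean(0)-c)@v)
# top view neighbour rough from crop
t=load("pics/top0.npz")
for n,a in(("L",[[358,170],[392,177],[376,228],[343,219]]),("R",[[449,193],[483,200],[467,253],[434,243]])):
    w=unproj(t,np.array(a)/2.28+[150,120],.034)[:,:2]; c2=unproj(t,[330.2,214.2],.01)[0,:2]
    print(n,w.mean(0),(w.mean(0)-c2)@u,(w.mean(0)-c2)@v)
```

```text
ribs -16.06 -16.06 cross 74.15 74.12 [0.60792965 0.0417339 ] 0.04400916466034814 0.06804253856332823
nb -15.46 -15.6 [0.60809226 0.04186261] 0.04681227457967302 0.02955701971121862
pad -15.73 -15.59 74.48 75.42 [ 0.59581147 -0.00095859]
ribmid rel pad -0.00027381527502911846 0.04437819305877413 expect 0,44
nb rel pad -0.0001535638929344004 0.0445471538174539
L [0.60534631 0.04261836] -0.0017636733300982147 0.04185972613759239
R [ 0.58255521 -0.04012727] -0.0005645294368027234 -0.04395889475007683
```

```bash
python3 -m crank '[{"dp":[0.0003,0.0023,0.005],"delta_rot":[-0.02,0.01,0.5]},{"dp":[0.0015,0,0.015],"delta_rot":[0,0,0]},{"dp":[0,0,0.02],"delta_rot":[0,0,0]},{"dp":[0,0,0.02],"delta_rot":[0,0,0]},{"dp":[0,0,0.01],"delta_rot":[0,0,0]},{"dp":[0,0,0.005],"delta_rot":[0,0,0]},{"dp":[0,0,0],"delta_rot":[0,0,0]},{"dp":[0,0,0],"delta_rot":[0,0,0]}]'
python3 - <<'E'
from h import *
plan([.5961,.0004,.017],-16)
p=snap("wrist","w4"); b=blobs(p,"red",(270,200,370,400))[0]
from bench import manip
z=manip.observe()["tool_pos"][2]+.0181
print(b[0],b[1],unproj(p,b[1],z),proj(p,[[.5958,-.0006,.034]]))
E
```

```text
t: 6.58
tool_pos: [0.5975, 0.0045, 0.0512]
eef_rot: [0.796, 0.605, 0.0, 0.0]
wrist_force: [0.1, 0.2, -1.0]
gripper_width: 0.509
grip_force: 20.0
t 6.58 tcp [0.5975 0.0045 0.0512] yaw -15.55 tilt z [ 1.2e-03 -2.0e-04 -1.0e+00]
 dp now-axes [-0.0044 -0.0003  0.0342]  dp target-axes [-0.0044 -0.0003  0.0342]  turn units [ 0.01  -0.001  0.065]
309 [316.90614887 312.09061489] [[0.59714093 0.00392646 0.06968235]] [[316.82415797 287.88521685]]
```

```bash
python3 -m crank '[{"dp":[-0.0045,-0.0002,0],"delta_rot":[0,0,0.06]},{"dp":[0,0,0.01],"delta_rot":[0,0,0]},{"dp":[0,0,0.01],"delta_rot":[0,0,0]},{"dp":[0,0,0.006],"delta_rot":[0,0,0]},{"dp":[0,0,0.004],"delta_rot":[0,0,0]},{"dp":[0,0,0.002],"delta_rot":[0,0,0]},{"dp":[0,0,0],"delta_rot":[0,0,0]},{"dp":[0,0,0],"delta_rot":[0,0,0]}]'
python3 - <<'E'
from h import *
plan([.5962,.0002,.0165],-16)
E
```

```text
t: 7.3
tool_pos: [0.5957, 0.0004, 0.0185]
eef_rot: [0.799, 0.602, 0.0, 0.0]
wrist_force: [-0.5, -0.1, -0.6]
gripper_width: 0.513
grip_force: 20.0
t 7.3 tcp [5.957e-01 4.000e-04 1.850e-02] yaw -15.99 tilt z [ 2.e-04 -2.e-04 -1.e+00]
 dp now-axes [-0.0001  0.0005  0.002 ]  dp target-axes [-0.0001  0.0005  0.002 ]  turn units [0.002 0.001 0.002]
```

```bash
python3 -m crank '[{"dp":[0,0.0004,0.001],"delta_rot":[0,0,0]},{"dp":[0,0,0.001],"delta_rot":[0,0,0]},{"dp":[0,0,0.0005],"delta_rot":[0,0,0]},{"dp":[0,0,0],"delta_rot":[0,0,0]},{"dp":[0,0,0],"delta_rot":[0,0,0]},{"dp":[0,0,0],"delta_rot":[0,0,0]},{"dp":[0,0,0],"delta_rot":[0,0,0]},{"dp":[0,0,0],"delta_rot":[0,0,0]}]'
python3 -m crank '[{"dp":[0,0,0],"delta_rot":[0,0,0]},{"dp":[0,0,0],"delta_rot":[0,0,0]},{"dp":[0,0,0],"delta_rot":[0,0,0]},{"dp":[0,0,-0.01],"delta_rot":[0,0,0]},{"dp":[0,0,-0.03],"delta_rot":[0,0,0]},{"dp":[0,0,-0.04],"delta_rot":[0,0,0]},{"dp":[0,0,-0.04],"delta_rot":[0,0,0]},{"dp":[0,0,-0.04],"delta_rot":[0,0,0]}]' 0.5
python3 -m crank '[{"dp":[0.02,0,-0.03],"delta_rot":[0,0,0]},{"dp":[0.03,0,-0.02],"delta_rot":[0,0,0]},{"dp":[0,0,0],"delta_rot":[0,0,0]},{"dp":[0,0,0],"delta_rot":[0,0,0]},{"dp":[0,0,0],"delta_rot":[0,0,0]},{"dp":[0,0,0],"delta_rot":[0,0,0]},{"dp":[0,0,0],"delta_rot":[0,0,0]},{"dp":[0,0,0],"delta_rot":[0,0,0]}]'
python3 - <<'E'
from h import *
plan([.555,-.2135,.25],-102)
p=snap("wrist","w5"); c=proj(p,[[.5958,-.0006,.034]])[0]; print(c)
b=blobs(p,"red",(int(c[0])-40,int(c[1])-40,int(c[0])+40,int(c[1])+40))[0]; print(b[0],b[1],unproj(p,b[1],.034))
x,y=c.astype(int); x0,y0=x-80,y-60
print(x0,y0)
cv2.imwrite("pics/w5c.png",cv2.resize(p["pixels"][y0:y0+120,x0:x0+160,::-1],None,fx=5,fy=5,interpolation=cv2.INTER_CUBIC))
E
```

```text
t: 7.97
tool_pos: [0.596, 0.0003, 0.0162]
eef_rot: [0.799, 0.602, 0.0, 0.0]
wrist_force: [0.2, 0.6, -0.6]
gripper_width: 0.516
grip_force: 20.0
t: 8.63
tool_pos: [0.5956, 0.0002, 0.1786]
eef_rot: [0.799, 0.602, 0.0, 0.0]
wrist_force: [1.3, 0.2, -0.3]
gripper_width: 0.75
grip_force: 0.0
t: 9.3
tool_pos: [0.6092, 0.0472, 0.2254]
eef_rot: [0.799, 0.601, -0.001, -0.0]
wrist_force: [0.5, 0.1, 0.1]
gripper_width: 0.755
grip_force: 0.0
t 9.3 tcp [0.6092 0.0472 0.2254] yaw -16.11 tilt z [-1.6e-03 -9.0e-04 -1.0e+00]
 dp now-axes [-0.2655  0.0203 -0.0243]  dp target-axes [ 0.0012  0.2662 -0.0246]  turn units [-1.0000e-03  1.6000e-02  1.2493e+01]
[318.13096734 254.72215014]
51 [317.68627451 254.78431373] [[ 5.95331234e-01 -5.37504310e-04  3.40000000e-02]]
238 194
```

View pics/w5c.png

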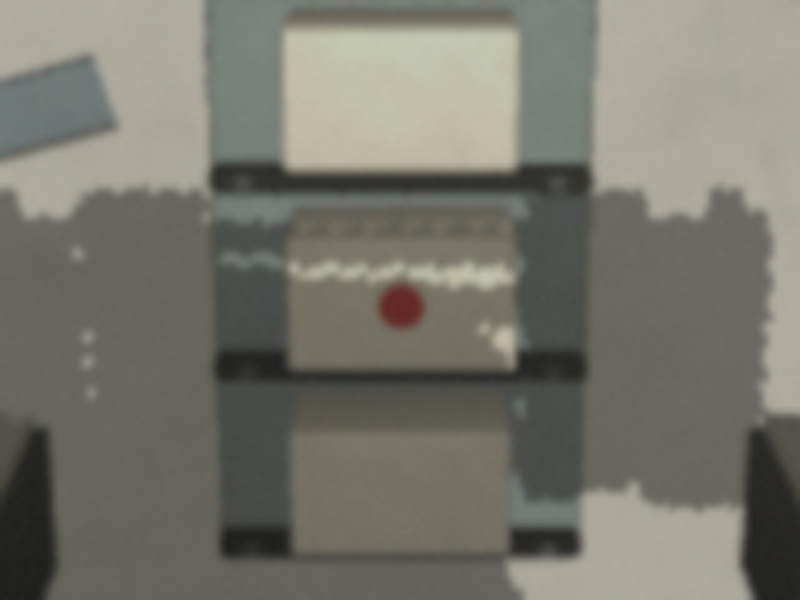

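The block sits squarely in the bay, its ends in line with both neighbours and the dot at crop (401,306), about (0.5955,-0.0005). Now the tester.

```bash
python3 -m crank '[{"dp":[-0.034,0.0036,-0.005],"delta_rot":[0,0,0]},{"dp":[-0.034,0.0036,-0.005],"delta_rot":[0,0,0]},{"dp":[-0.034,0.0036,-0.005],"delta_rot":[0,0,0]},{"dp":[-0.034,0.0036,-0.005],"delta_rot":[0,0,0]},{"dp":[-0.034,0.0036,-0.005],"delta_rot":[0,0,0]},{"dp":[-0.034,0.0036,-0.005],"delta_rot":[0,0,0]},{"dp":[-0.034,0.0036,0],"delta_rot":[0,0,0]},{"dp":[-0.034,0.0036,0],"delta_rot":[0,0,0]}]' 1
python3 -m crank '[{"dp":[0,0,0],"delta_rot":[0,0,-1]},{"dp":[0,0,0],"delta_rot":[0,0,-1]},{"dp":[0,0,0],"delta_rot":[0,0,-1]},{"dp":[0,0,0],"delta_rot":[0,0,-1]},{"dp":[0,0,0],"delta_rot":[0,0,-1]},{"dp":[0,0,0],"delta_rot":[0,0,-1]},{"dp":[0,0,0],"delta_rot":[0,0,-1]},{"dp":[0,0,0],"delta_rot":[0,0,-1]}]'
python3 -m crank '[{"dp":[0,0,0],"delta_rot":[0,0,-1]},{"dp":[0,0,0],"delta_rot":[0,0,-1]},{"dp":[0,0,0],"delta_rot":[0,0,-1]},{"dp":[0,0,0],"delta_rot":[0,0,-1]},{"dp":[0,0,0],"delta_rot":[0,0,-1]},{"dp":[0,0,0],"delta_rot":[0,0,-0.7]},{"dp":[0,0,0],"delta_rot":[0,0,0]},{"dp":[0,0,0],"delta_rot":[0,0,0]}]'
python3 - <<'E'
from h import *
plan([.561,-.2235,.25],78)
p=snap("wrist","w6"); print(proj(p,[[.561,-.2235,.157],[.561,-.2235,.062]]))
for b in blobs(p,"orange",(200,50,440,330))[:2]: print(b[0],b[1],rect(p,b[2],.157))
E
```

```text
t: 10.02
tool_pos: [0.5618, -0.2231, 0.2564]
eef_rot: [0.799, 0.602, 0.0, 0.0]
wrist_force: [0.5, -0.3, -0.0]
gripper_width: 1.002
grip_force: 0.0
t: 10.68
tool_pos: [0.562, -0.2215, 0.2558]
eef_rot: [0.428, 0.904, -0.0, -0.0]
wrist_force: [0.1, 0.5, -0.2]
gripper_width: 1.0
grip_force: 0.0
t: 11.35
tool_pos: [0.5621, -0.2215, 0.2559]
eef_rot: [0.104, 0.995, 0.0, -0.0]
wrist_force: [0.2, -0.1, 0.3]
gripper_width: 1.001
grip_force: 0.0
t 11.35 tcp [ 0.5621 -0.2215  0.2559] yaw 78.02 tilt z [-4.e-04  1.e-04 -1.e+00]
 dp now-axes [ 0.0007 -0.0022  0.0059]  dp target-axes [ 0.0007 -0.0022  0.0059]  turn units [ 0.    -0.003  0.002]
[[314.72345185 235.48155407]
 [315.42058925 208.48646233]]
1207 [312.03479702 234.44159072] (array([ 560.3, -225.5]), array([30.9, 24. ]), 78.0)
22 [309.81818182 202.13636364] (array([ 534.7, -221.8]), array([7.8, 3.5]), 63.7)
```

View pics/w6.png

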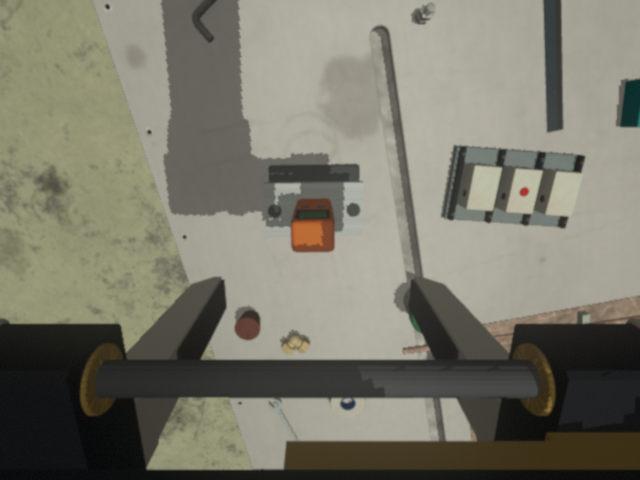

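The view shows the tester top at (313,232), nuts at (274,211) and (353,210), and the tray with the dotted block in place at (524,191). The gripper is already aligned with the tester.

Run:
```python
from h import *
p=load("pics/w6.npz")
n=unproj(p,[[274,211],[353,210]],.065); print(n,n.mean(0),np.degrees(np.arctan2(*(n[0]-n[1])[:2][::-1]))%180)
q=unproj(p,[[295,222],[330.5,222],[334,250.5],[291.5,250.5]],.157); print(q)
import cv2
cv2.imwrite("pics/w6c.png",cv2.resize(p["pixels"][180:270,253:373,::-1],None,fx=6,fy=6,interpolation=cv2.INTER_CUBIC))
```

```text
[[ 0.5541994  -0.26488765  0.065     ]
 [ 0.56975779 -0.18651005  0.065     ]] [ 0.5619786  -0.22569885  0.065     ] 78.77242263777205
[[ 0.54746439 -0.23588627  0.157     ]
 [ 0.55304308 -0.20956831  0.157     ]
 [ 0.57600625 -0.21141732  0.157     ]
 [ 0.56916931 -0.24368332  0.157     ]]
```

View pics/w6c.png

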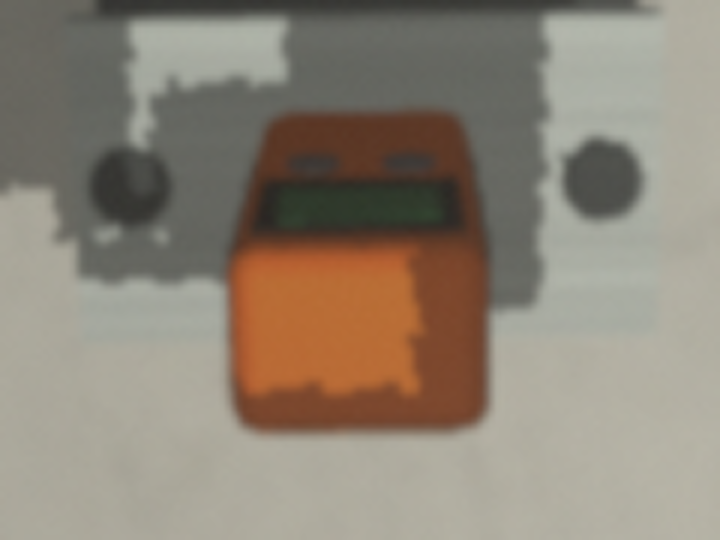

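The enlarged crop shows the tester top face from (231,245) to (489,432) and nuts at (130,187) and (602,180), so yaw is about 78.5° and the centre about (0.5615,-0.225).

```bash
python3 -c "
from h import *
plan([.5615,-.225,.094],78.5)"
python3 -m crank '[{"dp":[0,-0.0035,0.01],"delta_rot":[0,0,-0.07]},{"dp":[0,0,0.02],"delta_rot":[0,0,0]},{"dp":[0,0,0.03],"delta_rot":[0,0,0]},{"dp":[0,0,0.03],"delta_rot":[0,0,0]},{"dp":[0,0,0.03],"delta_rot":[0,0,0]},{"dp":[0,0,0.025],"delta_rot":[0,0,0]},{"dp":[0,0,0.015],"delta_rot":[0,0,0]},{"dp":[0,0,0],"delta_rot":[0,0,0]}]'
python3 -c "
from h import *
plan([.5615,-.225,.094],78.5)"
```

```text
t 11.4 tcp [ 0.5622 -0.2213  0.2559] yaw 78.04 tilt z [-2.e-04 -0.e+00 -1.e+00]
 dp now-axes [-1.000e-04 -3.700e-03  1.619e-01]  dp target-axes [-0.     -0.0037  0.1619]  turn units [-0.    -0.002 -0.068]
t: 12.07
tool_pos: [0.5586, -0.2236, 0.0916]
eef_rot: [0.099, 0.995, 0.001, -0.004]
wrist_force: [-0.2, -0.7, 0.3]
gripper_width: 0.994
grip_force: 0.0
t 12.07 tcp [ 0.5586 -0.2236  0.0916] yaw 78.64 tilt z [-0.0084  0.0026 -1.    ]
 dp now-axes [-0.0031 -0.0008 -0.0024]  dp target-axes [-0.0031 -0.0008 -0.0024]  turn units [ 0.008 -0.073  0.02 ]
```

```bash
python3 -m crank '[{"dp":[0,0,0],"delta_rot":[0,0,0]},{"dp":[0,0,0],"delta_rot":[0,0,0]},{"dp":[0,0,0],"delta_rot":[0,0,0]},{"dp":[0,0,0],"delta_rot":[0,0,0]},{"dp":[0,0,0],"delta_rot":[0,0,0]},{"dp":[0,0,0],"delta_rot":[0,0,0]},{"dp":[0,0,0],"delta_rot":[0,0,0]},{"dp":[0,0,0],"delta_rot":[0,0,0]}]'
python3 -c "
from h import *
plan([.5615,-.225,.094],78.5)"
```

```text
t: 12.73
tool_pos: [0.5619, -0.2245, 0.0964]
eef_rot: [0.099, 0.995, -0.0, 0.0]
wrist_force: [-0.1, -0.2, 0.3]
gripper_width: 1.0
grip_force: 0.0
t 12.73 tcp [ 0.5619 -0.2245  0.0964] yaw 78.68 tilt z [ 6.e-04 -3.e-04 -1.e+00]
 dp now-axes [ 0.0003 -0.0006  0.0024]  dp target-axes [ 0.0003 -0.0006  0.0024]  turn units [-0.001  0.006  0.026]
```

```bash
python3 -m crank '[{"dp":[0,-0.0005,0.002],"delta_rot":[0,0,0]},{"dp":[0,0,0],"delta_rot":[0,0,0]},{"dp":[0,0,0],"delta_rot":[0,0,0]},{"dp":[0,0,0],"delta_rot":[0,0,0]},{"dp":[0,0,0],"delta_rot":[0,0,0]},{"dp":[0,0,0],"delta_rot":[0,0,0]},{"dp":[0,0,0],"delta_rot":[0,0,0]},{"dp":[0,0,0],"delta_rot":[0,0,0]}]' -1 30
python3 -c "
from h import *
plan([.5615,-.225,.094],78.5)
from bench import manip
o=manip.observe();print(o['wrist_force'],o['torque'])"
```

```text
t: 13.4
tool_pos: [0.5617, -0.2249, 0.0942]
eef_rot: [0.099, 0.995, -0.0, 0.0]
wrist_force: [1.0, 0.4, 0.7]
gripper_width: 0.477
grip_force: 0.0
t 13.4 tcp [ 0.5617 -0.2249  0.0942] yaw 78.68 tilt z [ 3.e-04 -1.e-04 -1.e+00]
 dp now-axes [ 0.0002 -0.0001  0.0002]  dp target-axes [ 0.0002 -0.0001  0.0002]  turn units [-0.001  0.003  0.027]
[0.96095604 0.410908   0.66103567] [ 0.01128947 -0.01697129 -0.04226159]
```

```bash
python3 -m crank '[{"dp":[0,0,0],"delta_rot":[0,0,0]},{"dp":[0,0,0],"delta_rot":[0,0,0]},{"dp":[0,0,0],"delta_rot":[0,0,0]},{"dp":[0,0,0],"delta_rot":[0,0,0]},{"dp":[0,0,0],"delta_rot":[0,0,0]},{"dp":[0,0,0],"delta_rot":[0,0,0]},{"dp":[0,0,0],"delta_rot":[0,0,0]},{"dp":[0,0,0],"delta_rot":[0,0,0]}]'
python3 -c "
from h import *
plan([.5615,-.225,.094],78.5)
from bench import manip
o=manip.observe();print(o['wrist_force'],o['torque'])"
```

```text
t: 14.07
tool_pos: [0.5617, -0.225, 0.0942]
eef_rot: [0.099, 0.995, -0.0, 0.0]
wrist_force: [-0.5, -0.5, 0.2]
gripper_width: 0.362
grip_force: 30.0
t 14.07 tcp [ 0.5617 -0.225   0.0942] yaw 78.68 tilt z [ 3.e-04 -3.e-04 -1.e+00]
 dp now-axes [ 0.0002 -0.      0.0002]  dp target-axes [ 0.0002 -0.      0.0002]  turn units [-0.002  0.003  0.026]
[-0.54044269 -0.52336441  0.18579124] [-0.01003452  0.00428295 -0.00467406]
```

```bash
python3 -m crank '[{"dp":[0,0,-0.005],"delta_rot":[0,0,0]},{"dp":[0,0,-0.01],"delta_rot":[0,0,0]},{"dp":[0,0,-0.012],"delta_rot":[0,0,0]},{"dp":[0,0,-0.014],"delta_rot":[0,0,0]},{"dp":[0,0,-0.014],"delta_rot":[0,0,0]},{"dp":[0,0,-0.012],"delta_rot":[0,0,0]},{"dp":[0,0,-0.008],"delta_rot":[0,0,0]},{"dp":[0,0,0],"delta_rot":[0,0,0]}]'
python3 -c "
from h import *
plan([.5955,-.0005,.160],74)
from bench import manip
o=manip.observe();print(o['wrist_force'],o['torque'])"
```

```text
t: 14.73
tool_pos: [0.5629, -0.2253, 0.1716]
eef_rot: [0.099, 0.995, -0.001, 0.002]
wrist_force: [-1.0, -0.1, -2.2]
gripper_width: 0.363
grip_force: 30.0
t 14.73 tcp [ 0.5629 -0.2253  0.1716] yaw 78.68 tilt z [ 0.0043 -0.0016 -1.    ]
 dp now-axes [0.0122 0.2268 0.0114]  dp target-axes [0.0306 0.2251 0.0116]  turn units [-0.004  0.038  0.681]
[-1.00181262 -0.10762051 -2.15230045] [ 0.04170142  0.01924625 -0.02215561]
```

```bash
python3 -m crank '[{"dp":[0.001,0.015,0],"delta_rot":[0,0,0]},{"dp":[0.0015,0.03,0],"delta_rot":[0,0,0]},{"dp":[0.002,0.035,0],"delta_rot":[0,0,0]},{"dp":[0.002,0.038,0],"delta_rot":[0,0,0]},{"dp":[0.002,0.038,0],"delta_rot":[0,0,0]},{"dp":[0.002,0.035,0],"delta_rot":[0,0,0]},{"dp":[0.0015,0.025,0],"delta_rot":[0,0,0]},{"dp":[0,0.011,0],"delta_rot":[0,0,0]}]'
python3 -m crank '[{"dp":[0,0,0],"delta_rot":[0,0,0.34]},{"dp":[0,0,0],"delta_rot":[0,0,0.34]},{"dp":[0,0,0],"delta_rot":[0,0,0]},{"dp":[0,0,0],"delta_rot":[0,0,0]},{"dp":[0,0,0],"delta_rot":[0,0,0]},{"dp":[0,0,0],"delta_rot":[0,0,0]},{"dp":[0,0,0],"delta_rot":[0,0,0]},{"dp":[0,0,0],"delta_rot":[0,0,0]}]'
python3 - <<'E'
from h import *
from bench import manip
plan([.5955,-.0005,.130],74)
o=manip.observe();print(o['wrist_force'],o['torque'])
p=snap("wrist","w7"); q=snap("side","s7"); t=snap("top","t7")
T=np.array(o["tool_pos"]); print("tip wrist/side/top",[proj(c,[T-[0,0,.0762]]).round(1).tolist() for c in(p,q,t)])
c=proj(q,[[.5955,-.0005,.06]])[0].astype(int); x0,y0=c-[60,75]; print(x0,y0)
a=cv2.resize(q["pixels"][y0:y0+110,x0:x0+120,::-1],None,fx=4,fy=4,interpolation=cv2.INTER_CUBIC)
b=cv2.resize(p["pixels"][130:350,210:430,::-1],(320,320)); v=np.zeros((440,800,3),np.uint8); v[:,:480]=a; v[:320,480:]=b
cv2.imwrite("pics/m7.png",v)
E
```

```text
t: 15.4
tool_pos: [0.5935, 0.0082, 0.168]
eef_rot: [0.094, 0.996, 0.002, -0.001]
wrist_force: [0.1, 2.2, -2.2]
gripper_width: 0.369
grip_force: 30.0
t: 16.07
tool_pos: [0.5945, -0.0003, 0.1692]
eef_rot: [0.139, 0.99, -0.0, 0.0]
wrist_force: [-0.8, -0.4, -1.1]
gripper_width: 0.365
grip_force: 30.0
t 16.07 tcp [ 5.945e-01 -3.000e-04  1.692e-01] yaw 73.99 tilt z [ 3.e-04 -1.e-04 -1.e+00]
 dp now-axes [-0.0011  0.0001  0.0392]  dp target-axes [-0.0011  0.0001  0.0392]  turn units [-0.     0.002 -0.002]
[-0.8475989  -0.44475942 -1.07798134] [0.02241197 0.0052216  0.02025831]
tip wrist/side/top [[[317.6, 245.6]], [[364.6, 269.0]], [[333.1, 204.9]]]
304 208
```

View pics/m7.png

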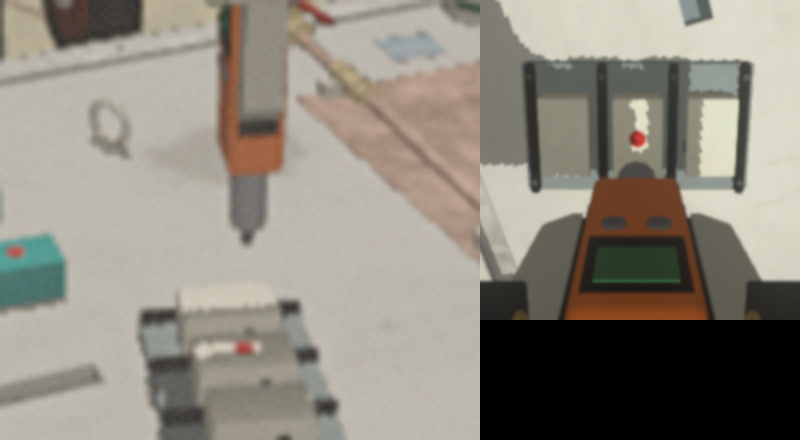

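The side crop shows the tip at (246,242), px (365.5,268.5), against a predicted (364.6,269.0). It is above the dot at crop (244,348), and the wrist view shows the screen facing the front of the tray. I'll lower to just above the dot and check again.

```bash
python3 -m crank '[{"dp":[-0.001,0,0.005],"delta_rot":[0,0,0]},{"dp":[0,0,0.01],"delta_rot":[0,0,0]},{"dp":[0,0,0.012],"delta_rot":[0,0,0]},{"dp":[0,0,0.012],"delta_rot":[0,0,0]},{"dp":[0,0,0.008],"delta_rot":[0,0,0]},{"dp":[0,0,0.004],"delta_rot":[0,0,0]},{"dp":[0,0,0],"delta_rot":[0,0,0]},{"dp":[0,0,0],"delta_rot":[0,0,0]}]'
python3 - <<'E'
from h import *
from bench import manip
plan([.5955,-.0005,.1062],74)
o=manip.observe();print(o['wrist_force'])
q=snap("side","s8"); p=snap("wrist","w8"); T=o["tool_pos"]
for n,c in(("side",q),("wrist",p)):
    d=proj(c,[[.5955,-.0005,.034]])[0]; i,j=d.astype(int)
    for b in blobs(c,"red",(i-15,j-12,i+15,j+12),4)[:2]: print(n,b[0],b[1].round(1),"pred",d.round(1))
    print("tip pred",proj(c,[T-[0,0,.0762]]).round(1))
c=proj(q,[[.5955,-.0005,.05]])[0].astype(int); x0,y0=c-[40,45]; print(x0,y0)
cv2.imwrite("pics/s8c.png",cv2.resize(q["pixels"][y0:y0+70,x0:x0+80,::-1],None,fx=8,fy=8,interpolation=cv2.INTER_CUBIC))
E
```

```text
t: 16.88
tool_pos: [0.5956, -0.0003, 0.118]
eef_rot: [0.139, 0.99, -0.0, 0.0]
wrist_force: [0.1, 0.7, -0.5]
gripper_width: 0.367
grip_force: 30.0
t 16.88 tcp [ 5.956e-01 -3.000e-04  1.180e-01] yaw 74.01 tilt z [ 2.e-04 -1.e-04 -1.e+00]
 dp now-axes [ 0.     -0.0003  0.0118]  dp target-axes [ 0.     -0.0003  0.0118]  turn units [-0.001  0.002  0.001]
[ 0.11647879  0.71670409 -0.4504406 ]
tip pred [[364.3 291.9]]
wrist 56 [317.3 238.7] pred [317.1 241.4]
tip pred [[317.5 244.8]]
324 243
```

View pics/s8c.png

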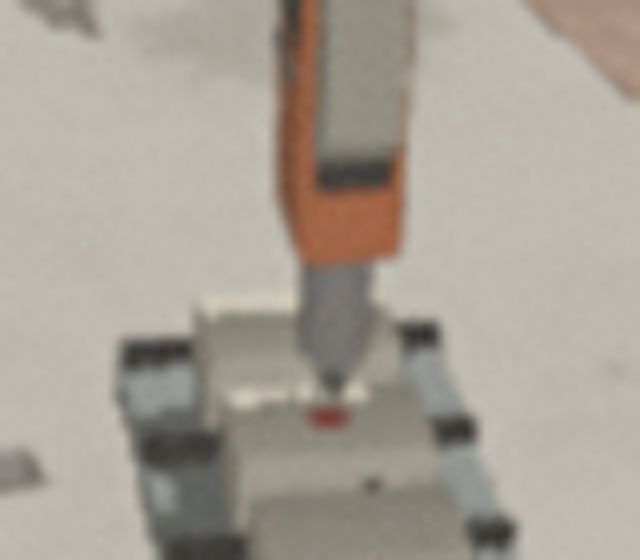

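The tip is at crop (333,392), centred over the dot at (329,415) to within about 1 mm. Small correction, then press gently.

```bash
python3 -m crank '[{"dp":[0.0007,0,0.001],"delta_rot":[0,0,0]},{"dp":[0,0,0.002],"delta_rot":[0,0,0]},{"dp":[0,0,0.002],"delta_rot":[0,0,0]},{"dp":[0,0,0.002],"delta_rot":[0,0,0]},{"dp":[0,0,0.001],"delta_rot":[0,0,0]},{"dp":[0,0,0.001],"delta_rot":[0,0,0]},{"dp":[0,0,0],"delta_rot":[0,0,0]},{"dp":[0,0,0],"delta_rot":[0,0,0]}]'
python3 -m crank '[{"dp":[0,0,0.001],"delta_rot":[0,0,0]},{"dp":[0,0,0.0005],"delta_rot":[0,0,0]},{"dp":[0,0,0.0005],"delta_rot":[0,0,0]},{"dp":[0,0,0],"delta_rot":[0,0,0]},{"dp":[0,0,0],"delta_rot":[0,0,0]},{"dp":[0,0,0],"delta_rot":[0,0,0]},{"dp":[0,0,0],"delta_rot":[0,0,0]},{"dp":[0,0,0],"delta_rot":[0,0,0]}]'
python3 - <<'E'
from h import *
from bench import manip
plan([.5952,-.0003,.1062],74)
f=[]
for i in range(6): manip.get_image("top"); f.append(manip.observe()["wrist_force"])
print(np.mean(f,0),np.std(f,0))
E
```

```text
t: 17.65
tool_pos: [0.5947, -0.0001, 0.1093]
eef_rot: [0.139, 0.99, -0.0, 0.0]
wrist_force: [-0.2, 0.9, -1.6]
gripper_width: 0.366
grip_force: 30.0
t: 18.32
tool_pos: [0.5948, -0.0001, 0.1072]
eef_rot: [0.139, 0.99, -0.0, 0.0]
wrist_force: [-1.7, 0.1, 0.6]
gripper_width: 0.37
grip_force: 30.0
t 18.32 tcp [ 5.948e-01 -1.000e-04  1.072e-01] yaw 74.0 tilt z [ 3.e-04 -1.e-04 -1.e+00]
 dp now-axes [-0.0005 -0.0001  0.001 ]  dp target-axes [-0.0005 -0.0001  0.001 ]  turn units [-0.     0.003  0.001]
[-0.67728977 -0.01401537  1.15071239] [0.32464321 0.32707555 0.33418864]
```

```bash
python3 -m crank '[{"dp":[0,0,0.0005],"delta_rot":[0,0,0]},{"dp":[0,0,0.0006],"delta_rot":[0,0,0]},{"dp":[0,0,0],"delta_rot":[0,0,0]},{"dp":[0,0,0],"delta_rot":[0,0,0]},{"dp":[0,0,0],"delta_rot":[0,0,0]},{"dp":[0,0,0],"delta_rot":[0,0,0]},{"dp":[0,0,0],"delta_rot":[0,0,0]},{"dp":[0,0,0],"delta_rot":[0,0,0]}]'
python3 - <<'E'
from h import *
from bench import manip
plan([.5948,-.0001,.1062],74)
f=[]
for i in range(12): manip.get_image("top"); f.append(manip.observe()["wrist_force"])
print(np.mean(f,0),np.std(f,0))
q=snap("side","s9"); p=snap("wrist","w9")
c=proj(q,[[.5955,-.0005,.05]])[0].astype(int); x0,y0=c-[40,45]
a=cv2.resize(q["pixels"][y0:y0+70,x0:x0+80,::-1],(480,420),interpolation=cv2.INTER_CUBIC)
v=np.zeros((420,800,3),np.uint8); v[:,:480]=a; v[:320,480:]=cv2.resize(p["pixels"][200:280,277:357,::-1],(320,320),interpolation=cv2.INTER_CUBIC)
cv2.imwrite("pics/m9.png",v)
E
```

```text
t: 19.28
tool_pos: [0.5948, -0.0001, 0.1061]
eef_rot: [0.139, 0.99, -0.0, 0.0]
wrist_force: [-1.5, -0.6, 1.3]
gripper_width: 0.365
grip_force: 30.0
t 19.28 tcp [ 5.948e-01 -1.000e-04  1.061e-01] yaw 74.01 tilt z [ 3.e-04 -1.e-04 -1.e+00]
 dp now-axes [-0.     -0.     -0.0001]  dp target-axes [-0.     -0.     -0.0001]  turn units [-0.001  0.002  0.001]
[-1.21913346  0.06041037  2.03535944] [0.46752909 0.3036009  0.49784939]
```

View pics/m9.png

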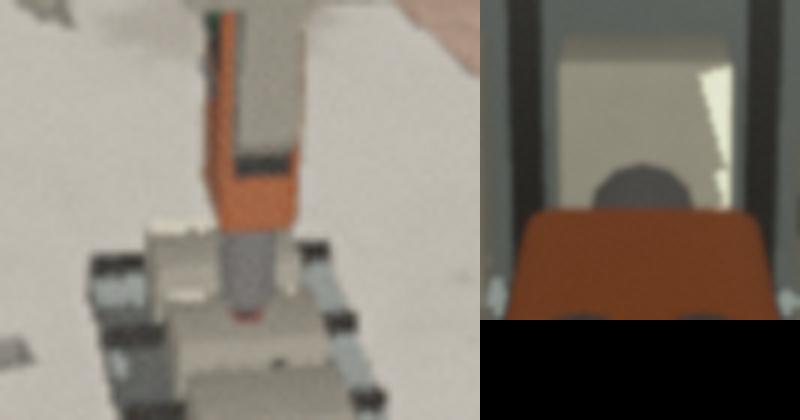

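The side view shows the nose just above the dot, with red showing either side of the tip. The push of about 4 N and the spring slope both match half travel, so I'm handing in.

```bash
python3 -c "
from bench import manip
print(manip.finish_job())"
```

```text
the job is handed in; nothing more can be done
None
```

The dotted block lies dot up in the empty bay, in line with its neighbours and released; the tester is held upright on the red dot, screen facing the tray's front, at about 4 N (half travel), and I handed the job in at about 20 s with no verdict returned.

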